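Hang the filling funnel on the bagging stand

ROBOT

A 7-joint arm with a two-finger parallel gripper is mounted at the origin on a cart in front of the work surface, level with it; the furniture and walls round the work are solid. World frame = base frame: x ahead of the robot, y to its left, z up, the work surface at z = 0. Lengths are in mm, angles in rad, forces in N, time in s.
With the tool pointing down it reaches from about 400 to 875 mm from the base axis. Payload 4.4 kg.
Tool frame: the origin (TCP) lies midway between the tips of the shut fingers; the grasp point (between the pads) lies 19 mm behind it; z points along the fingers, y is the line along which they close (so a half turn about z gives the same grasp; the last joint's range is limited). The gripper opens to 85 mm and grips with 20 to 120 N. Pads are 22 mm wide; open, the fingers measure 114 mm over their backs; the gripper's body (76 mm by 85 mm) begins 54 mm behind the grasp point. The pads swing forward as they close: fully open they stand 13 mm farther back than shut.
Start: joints at [1.049, 0.628, 0.038, 1.517, -0.027, 0.996, -0.02], TCP at [286.146, -583.642, 231.313] pointing down, gripper open.
Joint ranges: [-3.06, 3.06], [-0.37, 2.12], [-1.25, 1.32], [0.18, 2.47], [-1.1, 4.24], [0.23, 1.98], [-2.94, 2.94]. Speed limits (rad/s): [2.57, 2.57, 3.14, 3.14, 3.14, 3.14, 3.14].

INTERFACE

Orientations are given as [roll, pitch, yaw] about the fixed x, y, z axes, in that order (R = Rz(yaw) Ry(pitch) Rx(roll)).
In Python, from cell import read_state, get_image, finish_job gives the robot as it stands.
- The arm moves only by the tool send_rows, never from a script. Its argument "series" is a list of rows, each an object of numbers: "ax", "ay", "az": the turn, a rotation vector about the tool's x, y, z in rad; "dx", "dy", "dz": the shift along the tool's x, y, z in cm; "hand": the closure, from 0 (fully open) to 1 (shut). In form: [{"ax": .., "ay": .., "az": .., "dx": .., "dy": .., "dz": .., "hand": ..}, ...]. A call has 1 to 10 rows; each row is the pose to reach, as a shift and turn from the pose commanded when the call began, along the tool's axes at that moment; what a row does not reach only later rows make up. A row lasts 1/10 s, in which the tool goes at most 50 mm and 8.59 degrees, less where a joint would pass 70% of its speed; a pose out of reach is approached as far as the arm can. A call with a gripper value outside its range is refused whole. The fingers move at their own pace and stop on an object; the grip force is fixed at half the most. Time passes only in rows, so rows that repeat a pose let the fingers close. It gives the time, the measured TCP pose, the force, the opening and the grip force at its end, in the units of the state.
- read_state(): the state, without advancing time (a new reading comes with each control period).
- get_image(name): name is "scene" or "top" or "wrist"; returns a dict with "pixels" (420x560x3 uint8, red, green, blue), "mtx" (3x3 intrinsics, pixels), "R" (3x3) and "t" (3): a world point X has camera coordinates R X + t. Camera axes: x right, y down, z forward; pixel columns grow to the right and rows downward; lengths in mm; the calibration is good to about 2 mm. A picture is of the moment at which its call begins. There is no depth.
- finish_job(): hands the job in; it is judged then, once.
The state is a dict: "clock": time; "qpos": joint angles; "qd": joint speeds; "tau": joint torques, N m; "eef_pos": TCP position; "tool_rot": TCP orientation; "force": force on the tool from outside, world axes, zero at the start; "torque": the same for the moment, N m; "width": finger opening in mm; "gripper_force": force on a finger pad.
Only numpy, scipy, OpenCV 4.12 (cv2) and the standard library are available. Lean on these libraries where they do the work, as an engineer would, in place of code of your own. Each camera call takes 0.05 s, during which the arm holds its last target. There are 200 camera calls.

TASK

Hang the filling funnel on the bagging stand so that bags can be filled under it: bring both holes of its mounting plate over the two headed pegs, let it down until it hangs upright on both pegs behind their heads, and let go. Do not knock over or push away the two sample jars and the scoop.

Things in the scene. Friction and masses are not known exactly. Their poses are not given: they have to be found in the camera images.
- funnel_grip (a point): Centre of the black grip strip (12 mm thick, 90 long, 36 high) along the top of the loose funnel's upright mounting plate, 160 mm above the spout's lower rim, 66 mm behind its axis. Axes: x the plate's normal, from funnel to plate's back; y along the strip; z up. Fingers closing along x from above grip it; tips up to 20 mm below this centre clear the stand's crossbar.
- funnel_spout (a point): Centre of the spout's lower rim, on which the stainless filling funnel (about 0.35 kg, 178 mm tall) stands at first: spout 68 mm across, mouth 128 mm across at height 84. Behind the mouth is its aluminium mounting plate, 4 mm thick, 130 wide, from 30 to 150 mm above this point. Axes as the grip's.
- hole_left (a point): Centre of the mounting plate's +y hole: 22 mm across, through the 4 mm plate, mid-thickness; 45 mm below and 45 mm to +y of the grip strip's centre. Axes as the grip's (x is the hole's axis).
- hole_right (a point): Centre of the mounting plate's -y hole, the mirror of the other; the holes are 90 mm apart.
- stand: Fixed steel bagging stand: base plate 190 x 160 mm on rubber feet, two square posts at its back joined on top by a level crossbar, 130 wide and 24 high, flush with the posts in front. Origin on the table, 72 mm before the crossbar's front, below where the spout's axis comes. Axes: x towards the posts, y along the crossbar, z up. The crossbar's top, 270 mm high, is its highest part.
- peg_left (a point): On the axis of the crossbar's +y peg, mid-shank, 258 mm high, 5.5 mm before the crossbar. Level headed peg: shank 10 mm across, 11 long, then a head 16 across, 12 long, tapering to a tip 17.5 mm before this point. Axes as the stand's. The hole goes on along +x; hung, the 4 mm plate sits on the shank between head and crossbar, its hole's centre 6 mm lower than this point, and leans on the posts.
- peg_right (a point): Mid-shank of the crossbar's -y peg, the same as the other, 90 mm from it. The +y hole belongs on the +y peg, the -y hole on this one.
- jar_tall_mid (a point): Bystander: centre of the taller capped sample jar, 68 mm across, 117 tall, standing; z up.
- jar_small_mid (a point): Bystander: centre of the smaller capped sample jar, 56 mm across, 87 tall, standing; z up.
- powder_scoop_mid (a point): Bystander: centre of the steel flour scoop, 200 x 60 x 34 mm, lying on the table between the two places; x along its handle.

How it is judged (in metres and radians):
At the end, for the whole second after the job is handed in: Both holes hang on their pegs: each hole's centre within 6 mm of the middle of its shank along and across the peg and 3 to 9.5 mm below its axis; the funnel upright to 0.15 rad, throughout the last second (x of hole_left in the frame of peg_left between -0.006 and 0.006 m and y of hole_left in the frame of peg_left between -0.006 and 0.006 m and z of hole_left in the frame of peg_left between -0.0095 and -0.003 m and x of hole_right in the frame of peg_right between -0.006 and 0.006 m and y of hole_right in the frame of peg_right between -0.006 and 0.006 m and z of hole_right in the frame of peg_right between -0.0095 and -0.003 m and angle between funnel_grip's own z axis and vertical below 0.15 rad); the robot touches nothing.
It fails at once if a sample jar is knocked over (angle between any of jar_tall_mid, jar_small_mid's own z axis and vertical above 0.5 rad).
It fails at once if a sample jar or the scoop is shoved more than 50 mm (distance of any of jar_tall_mid, jar_small_mid, powder_scoop_mid from where it was at the start of the episode above 0.05 m).
It also fails if it takes over 54 s, if anything falls off the work surface, if the arm or the gripper's body presses on something with over 40 N, if the wrist force passes 120 N, or if a joint passes its speed limit or range.

## Working session

There is one attempt and no reset: what is moved stays moved. The work goes in short steps, Python scripts to look and compute and a tool call to move; the robot and the scene stay as the last step left them, time stands still between calls to the robot, and variables do not carry over. Pictures are saved under pics/ and viewed, at most 10 in all, crops included, and the job is handed in when it is done.

Besides the shell and the picture viewer there is one more tool, called after "Call:" as name(argument=value, ...) on one line, values as JSON. send_rows: Moves the arm, as the interface text tells. Its arguments: {"type":"object","properties":{"series":{"type":"array","items":{"type":"object","properties":{"ax":{"type":"number"},"ay":{"type":"number"},"az":{"type":"number"},"dx":{"type":"number"},"dy":{"type":"number"},"dz":{"type":"number"},"hand":{"type":"number"}}}}},"required":["series"]}

```bash
mkdir -p pics; ls; python3 - <<'E'
from cell import *
import cv2
s=read_state();print(s)
for n in("scene","top","wrist"):
    d=get_image(n);cv2.imwrite(f"pics/{n}0.png",d["pixels"][:,:,::-1]);print(n,d["mtx"].tolist(),d["R"].round(4).tolist() if hasattr(d["R"],'round') else d["R"],d["t"])
E
```

```text
pics
{'clock': 0.0, 'qpos': array([ 1.04917154,  0.62933586,  0.03843098,  1.51838673, -0.02697523,
        0.99630091, -0.02001566]), 'qd': array([ 0.0013151 ,  0.00061085,  0.00091033, -0.00109316,  0.00065897,
       -0.00073793, -0.00023411]), 'tau': array([-2.70620876e-05, -5.63389349e+01,  1.22637145e+00, -1.93444777e+01,
        1.09947912e-02,  1.04874949e-02,  5.43414103e-06]), 'eef_pos': array([ 285.87698146, -583.05096729,  230.3895658 ]), 'tool_rot': array([-3.13967996e+00,  3.95239758e-05,  4.55831106e-01]), 'force': array([-0.44599821,  0.01612086, -0.12022101]), 'torque': array([-0.00220588, -0.00344925, -0.0233237 ]), 'gripper_force': 0.0, 'width': 85.30654508760003}
scene [[446.38108809613396, 0.0, 283.90100767195133], [0.0, 446.38108809613396, 215.74985752473782], [0.0, 0.0, 1.0]] [[-0.764, -0.6451, -0.0126], [-0.3986, 0.4873, -0.7769], [0.5073, -0.5886, -0.6295]] [ 464.08289891  359.02430935 1014.55553291]
top [[458.77492923442, 0.0, 282.15442178173686], [0.0, 458.77492923442, 211.09845337208415], [0.0, 0.0, 1.0]] [[0.0179, -0.9997, -0.0167], [-0.9921, -0.0157, -0.1247], [0.1244, 0.0188, -0.9921]] [2.15205385e-01 6.01588602e+02 1.28001925e+03]
wrist [[307.0248606556998, 0.0, 275.8869080659134], [0.0, 307.0248606556998, 213.5123494025961], [0.0, 0.0, 1.0]] [[0.4395, -0.8983, -0.0022], [-0.8596, -0.4213, 0.2892], [-0.2607, -0.1252, -0.9573]] [-649.79819009  -36.6659494   381.03178707]
```

View pics/scene0.png

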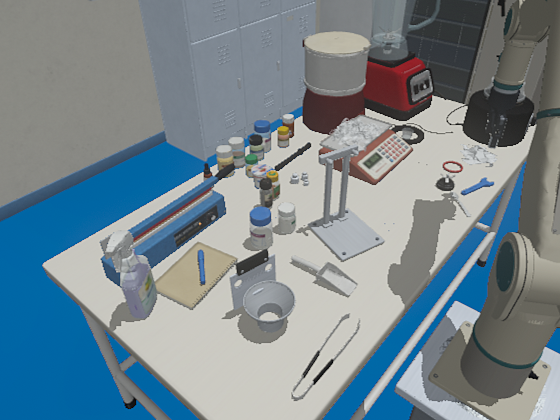

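View pics/top0.png

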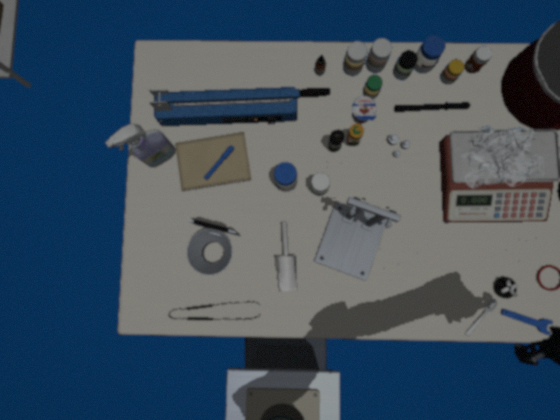

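The scene view shows the funnel at (265,300), its grip strip at (252,262), the stand crossbar at (337,157), and the jars and scoop between them. The top view has the grip at (212,226) and the crossbar at (373,210).

```bash
python3 - <<'E'
import cv2,numpy as np
a=cv2.imread("pics/scene0.png");b=cv2.imread("pics/top0.png")
def c(im,x,y,w=80,h=60,k=5):return cv2.convertScaleAbs(cv2.resize(im[y:y+h,x:x+w],None,fx=k,fy=k,interpolation=cv2.INTER_CUBIC),alpha=1.3 if im is b else 1)
m=np.vstack([np.hstack([c(a,220,240),c(a,305,135)]),np.hstack([c(b,175,210),c(b,330,185)])])
cv2.imwrite("pics/m0.png",m)
E
```

```text
(no output)
```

View pics/m0.png

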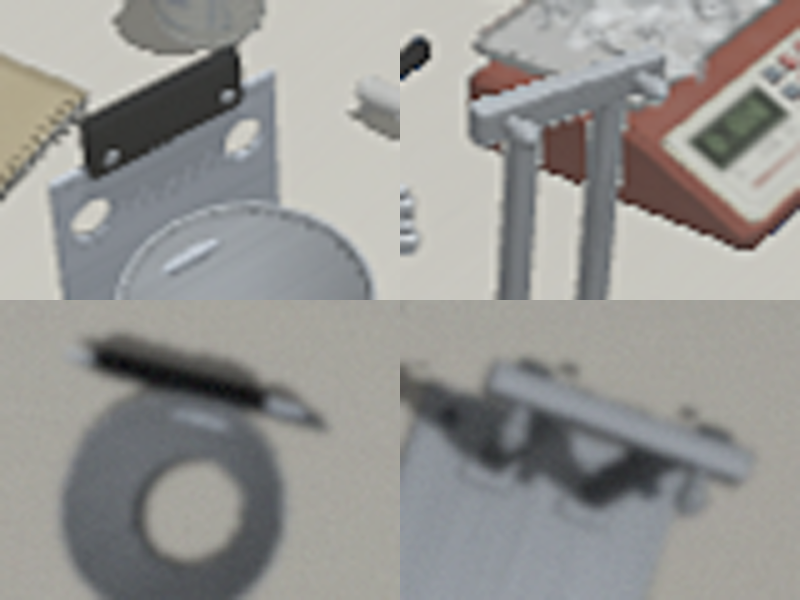

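```bash
cat > h.py <<'E'
import numpy as np,cv2
from scipy.optimize import least_squares
from scipy.spatial.transform import Rotation as Ro
class Cam:
    def __init__(s,d): s.K,s.R,s.t=[np.array(d[k],float) for k in("mtx","R","t")]
    def proj(s,X):
        c=np.atleast_2d(X)@s.R.T+s.t; p=c@s.K.T; return p[:,:2]/p[:,2:]
def fit(obs,x0,names=None):
    """obs: list of (cam, local pts, pixels); pose x,y,z,yaw"""
    def f(p):
        R=Ro.from_euler('z',p[3]).as_matrix()
        return np.concatenate([(c.proj(np.array(L,float)@R.T+p[:3])-np.array(q,float)).ravel() for c,L,q in obs])
    r=least_squares(f,x0,x_scale=[1,1,1,.01],loss='soft_l1'); 
    return r.x,f(r.x).reshape(-1,2).round(1)
E
python3 - <<'E'
from h import *;from cell import *
S=Cam(get_image("scene"));T=Cam(get_image("top"))
print("cams",-S.R.T@S.t,-T.R.T@T.t)
g=lambda ps,ox,oy,cx,cy:[((x-cx+.5)/5-.5+ox,(y-cy+.5)/5-.5+oy) for x,y in ps]
p,r=fit([(S,[(-2,45,-45),(-2,-45,-45),(-6,45,18),(-6,-45,18),(-6,45,-18),(-6,-45,-18)],g([(90,217),(242,139),(82,122),(238,50),(92,178),(242,97)],220,240,0,0)),
 (T,[(0,45,18),(0,-45,18)],g([(95,355),(268,393)],175,210,0,300))],[500,150,160,0])
print("grip",p,r.tolist())
p,r=fit([(S,[(-10,45,0),(-10,-45,0)],g([(522,131),(655,85)],305,135,400,0)),
 (T,[(5.5,65,12),(5.5,-65,12),(29.5,65,12),(29.5,-65,12)][:2]+[(-10,-45,0)],g([(488,392),(742,480),(690,497)],330,185,400,300))],[500,-200,258,0])
print("pegmid",p,r.tolist())
# jar/scoop coarse from top image
def plane(c,q,z):
    d=c.R.T@np.linalg.inv(c.K)@[q[0],q[1],1];o=-c.R.T@c.t;return (o+d*(z-o[2])/d[2]).round()
for n,q,z in(("tall",(286,173),117),("small",(319,183),87),("scoop",(286,260),20)):print(n,plane(T,q,z))
E
```

```text
cams [-17.0066485  721.55035494 923.40141884] [ 437.57751324  -14.4373713  1344.87012706]
grip [ 5.47206050e+02  1.90015248e+02  1.60132212e+02 -2.22256074e-01] [[-0.0, -0.5], [-0.3, -1.1], [0.4, 1.2], [0.5, -0.7], [-0.4, 0.6], [0.2, 0.5], [0.2, -0.5], [-0.5, 0.1]]
pegmid [ 5.68493462e+02 -2.03957061e+02  2.64013106e+02 -3.18408842e-01] [[0.1, 0.0], [-0.8, 0.1], [-1.1, -0.4], [1.1, 0.1], [0.2, 0.6]]
tall [696.   0. 117.]
small [676. -92.  87.]
scoop [462.  -3.  20.]
```

```bash
cat >> h.py <<'E'
def move(target,yaw,s,rp=(np.pi,0)):
    """cm shift and turn in present tool axes"""
    R=Ro.from_euler('xyz',s['tool_rot']);d=R.inv().apply(np.array(target)-s['eef_pos'])/10
    v=(R.inv()*Ro.from_euler('xyz',[rp[0],rp[1],yaw])).as_rotvec()
    print("d",d.round(2),"a",v.round(3),"from",s['eef_pos'].round(1),s['tool_rot'].round(3))
E
python3 - <<'E'
from h import *;from cell import *
s=read_state();c=Cam(get_image("wrist"));R=Ro.from_euler('xyz',s['tool_rot'])
o=R.inv().apply(-c.R.T@c.t-s['eef_pos']);print("cam in tool",o,"axes",(c.R@R.as_matrix()).round(3).tolist())
# view pose for stand
peg=np.array([568,-204,258]);u=np.array([np.cos(-.318),np.sin(-.318),0])
for tgt in([400,-170,400],[420,-150,420],[430,-120,430]):
  Rt=Ro.from_euler('xyz',[np.pi,0,1.253]).as_matrix(); Rc=(c.R@R.as_matrix())@Rt.T; pos=Rt@o+tgt
  cc=Cam(dict(mtx=c.K,R=Rc,t=-Rc@pos)); v=np.array([-u[1],u[0],0]); print(tgt,pos.round(),cc.proj(np.array([peg+45*v,peg-45*v])).round().tolist())
move([420,-150,420],1.253,s)
E
```

```text
cam in tool [  74.54948315    1.00432208 -143.40527842] axes [[-0.001, 1.0, 0.001], [-0.957, -0.001, -0.289], [-0.289, -0.001, 0.957]]
[400, -170, 400] [424. -99. 543.] [[464.0, 131.0], [448.0, 226.0]]
[420, -150, 420] [444. -79. 563.] [[435.0, 157.0], [422.0, 242.0]]
[430, -120, 430] [454. -49. 573.] [[426.0, 187.0], [414.0, 265.0]]
d [ 31.1  -33.03 -18.88] a [-0.001 -0.    -0.797] from [ 286.  -583.4  230.9] [-3.141 -0.     0.456]
```

Call:
send_rows(series=[{"dx":32,"dy":-32.6,"dz":-16,"az":-0.8,"hand":0},{"dx":32,"dy":-32.6,"dz":-16,"az":-0.8,"hand":0},{"dx":32,"dy":-32.6,"dz":-16,"az":-0.8,"hand":0},{"dx":32,"dy":-32.6,"dz":-16,"az":-0.8,"hand":0},{"dx":32,"dy":-32.6,"dz":-16,"az":-0.8,"hand":0},{"dx":32,"dy":-32.6,"dz":-16,"az":-0.8,"hand":0},{"dx":32,"dy":-32.6,"dz":-16,"az":-0.8,"hand":0},{"dx":32,"dy":-32.6,"dz":-16,"az":-0.8,"hand":0},{"dx":32,"dy":-32.6,"dz":-16,"az":-0.8,"hand":0},{"dx":32,"dy":-32.6,"dz":-16,"az":-0.8,"hand":0}])

```text
invalid input at $.series[0]: expected keys ax, ay, az, dx, dy, dz, hand
```

Call:
send_rows(series=[{"ax":0,"ay":0,"dx":32,"dy":-32.6,"dz":-16,"az":-0.8,"hand":0},{"ax":0,"ay":0,"dx":32,"dy":-32.6,"dz":-16,"az":-0.8,"hand":0},{"ax":0,"ay":0,"dx":32,"dy":-32.6,"dz":-16,"az":-0.8,"hand":0},{"ax":0,"ay":0,"dx":32,"dy":-32.6,"dz":-16,"az":-0.8,"hand":0},{"ax":0,"ay":0,"dx":32,"dy":-32.6,"dz":-16,"az":-0.8,"hand":0},{"ax":0,"ay":0,"dx":32,"dy":-32.6,"dz":-16,"az":-0.8,"hand":0},{"ax":0,"ay":0,"dx":32,"dy":-32.6,"dz":-16,"az":-0.8,"hand":0},{"ax":0,"ay":0,"dx":32,"dy":-32.6,"dz":-16,"az":-0.8,"hand":0},{"ax":0,"ay":0,"dx":32,"dy":-32.6,"dz":-16,"az":-0.8,"hand":0},{"ax":0,"ay":0,"dx":32,"dy":-32.6,"dz":-16,"az":-0.8,"hand":0}])

```text
clock: 1.3
eef_pos: [431.0, -146.5, 392.8]
tool_rot: [3.139, -0.001, 1.259]
force: [1.2, -0.1, -0.4]
width: 85.6
gripper_force: 0.0
```

```bash
python3 - <<'E'
from h import *;from cell import *
import pickle
get_image("wrist");get_image("wrist");get_image("wrist");d=get_image("wrist");s=read_state();print(s['clock'],s['eef_pos'],abs(s['qd']).max())
pickle.dump(d,open("w1.pkl","wb"));im=d["pixels"][:,:,::-1]
cv2.imwrite("pics/w1.png",np.ascontiguousarray(cv2.resize(im[120:300,370:560],None,fx=3.3,fy=3.3,interpolation=cv2.INTER_CUBIC)))
E
```

```text
1.5 [ 430.01437701 -149.89845884  391.53865048] 0.03279844672148076
```

View pics/w1.png

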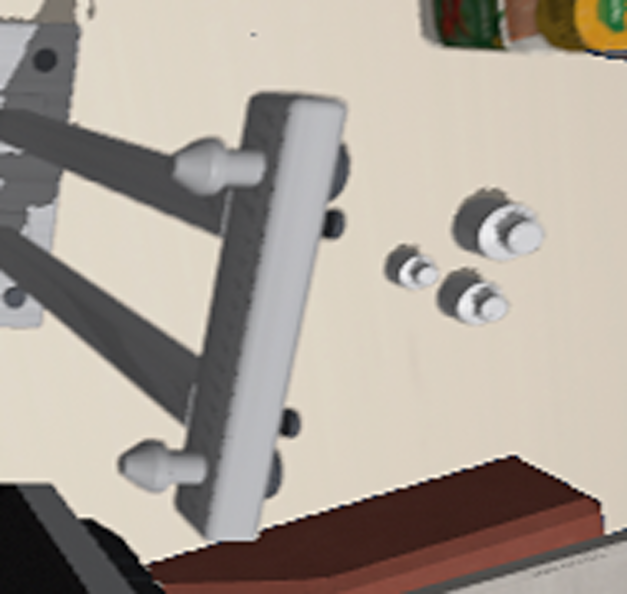

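The pegs are clear: the left runs from tip (174,166) to bar (265,166), the right from tip (119,465) to bar (206,467), both in crop coordinates. The bar's front-top corners are at (290,97) and (208,540).

```bash
python3 - <<'E'
from h import *;from cell import *
import pickle
W=Cam(pickle.load(open("w1.pkl","rb")));S=Cam(get_image("scene"));T=Cam(get_image("top"))
g=lambda ps,k,ox,oy,cx,cy:[((x-cx+.5)/k-.5+ox,(y-cy+.5)/k-.5+oy) for x,y in ps]
wo=(W,[(-17.5,45,0),(5.5,45,0),(-17.5,-45,0),(5.5,-45,0),(5.5,65,12),(5.5,-65,12)],g([(174,166),(265,166),(119,466),(206,467),(290,97),(208,540)],3.3,370,120,0,0))
so=(S,[(-12,45,0),(-12,-45,0)],g([(522,131),(655,85)],5,305,135,400,0))
to=(T,[(5.5,65,12),(5.5,-65,12),(-10,-45,0)],g([(488,392),(742,480),(690,497)],5,330,185,400,300))
for o in([wo],[wo,so],[wo,so,to]):
    p,r=fit(o,[568,-204,258,-.318]);print(p.round(3),r.tolist())
# fixed height
f=lambda q:fit([wo],[q[0],q[1],258,q[2]])
def res(q):
    R=Ro.from_euler('z',q[2]).as_matrix();return (W.proj(np.array(wo[1])@R.T+[q[0],q[1],258])-wo[2]).ravel()
r=least_squares(res,[568,-204,-.318],x_scale=[1,1,.01]);print("z258",r.x,r.fun.round(1))
s=read_state();move([547.2,190,250],-.222+np.pi/2,s)
E
```

```text
[ 5.70114e+02 -2.07682e+02  2.57377e+02 -3.34000e-01] [[-0.3, -0.2], [-2.7, 0.4], [1.8, -0.7], [-1.5, -0.5], [1.6, 0.0], [0.3, 1.5]]
[ 5.69411e+02 -2.06979e+02  2.59388e+02 -3.36000e-01] [[-0.1, -0.4], [-2.3, 0.2], [1.7, -0.2], [-1.5, -0.0], [2.1, -0.3], [0.4, 2.1], [0.6, 1.1], [-0.0, 1.4]]
[ 5.69289e+02 -2.06715e+02  2.59674e+02 -3.33000e-01] [[-0.3, -0.6], [-2.5, -0.0], [1.8, -0.3], [-1.3, -0.1], [1.9, -0.5], [0.6, 2.1], [0.6, 1.1], [-0.1, 1.4], [0.0, -0.8], [1.8, 0.4], [0.9, 0.7]]
z258 [ 5.69973040e+02 -2.07378771e+02 -3.35394550e-01] [-0.2 -0.4 -2.5  0.2  1.8 -0.6 -1.5 -0.4  1.9 -0.2  0.4  1.6]
d [36.12  0.58 14.06] a [-0.001  0.001 -0.095] from [ 429.3 -151.3  390.9] [-3.141e+00  1.000e-03  1.254e+00]
```

Call:
send_rows(series=[{"ax":0,"ay":0,"az":-0.095,"dx":36.1,"dy":0.6,"dz":14,"hand":0},{"ax":0,"ay":0,"az":-0.095,"dx":36.1,"dy":0.6,"dz":14,"hand":0},{"ax":0,"ay":0,"az":-0.095,"dx":36.1,"dy":0.6,"dz":14,"hand":0},{"ax":0,"ay":0,"az":-0.095,"dx":36.1,"dy":0.6,"dz":14,"hand":0},{"ax":0,"ay":0,"az":-0.095,"dx":36.1,"dy":0.6,"dz":14,"hand":0},{"ax":0,"ay":0,"az":-0.095,"dx":36.1,"dy":0.6,"dz":14,"hand":0},{"ax":0,"ay":0,"az":-0.095,"dx":36.1,"dy":0.6,"dz":14,"hand":0},{"ax":0,"ay":0,"az":-0.095,"dx":36.1,"dy":0.6,"dz":14,"hand":0},{"ax":0,"ay":0,"az":-0.095,"dx":36.1,"dy":0.6,"dz":14,"hand":0},{"ax":0,"ay":0,"az":-0.095,"dx":36.1,"dy":0.6,"dz":14,"hand":0}])

```text
clock: 2.6
eef_pos: [547.4, 190.0, 249.9]
tool_rot: [-3.14, 0.002, 1.35]
force: [-0.0, -0.9, 0.9]
width: 85.7
gripper_force: 0.0
```

```bash
python3 - <<'E'
from h import *;from cell import *
import pickle
get_image("wrist");d=get_image("wrist");s=read_state();print(s['clock'],s['eef_pos'],abs(s['qd']).max())
pickle.dump(d,open("w2.pkl","wb"));im=d["pixels"][:,:,::-1]
W=Cam(d);p=[547.2,190,160];R=Ro.from_euler('z',-.222).as_matrix();print(W.proj(np.array([(-6,45,18),(6,45,18),(6,-45,18),(-6,-45,18)])@R.T+p).round(1).tolist())
cv2.imwrite("pics/w2.png",np.ascontiguousarray(im))
move([547.2,190,146],-.222+np.pi/2,s)
E
```

```text
2.7 [547.90163098 188.64197711 251.12973604] 0.016862631663691553
[[264.6, 161.9], [281.7, 161.8], [281.2, 277.3], [265.9, 277.3]]
d [ 0.14 -0.1  10.51] a [ 0.     0.002 -0.001] from [547.9 188.6 251.1] [3.142e+00 2.000e-03 1.348e+00]
```

View pics/w2.png

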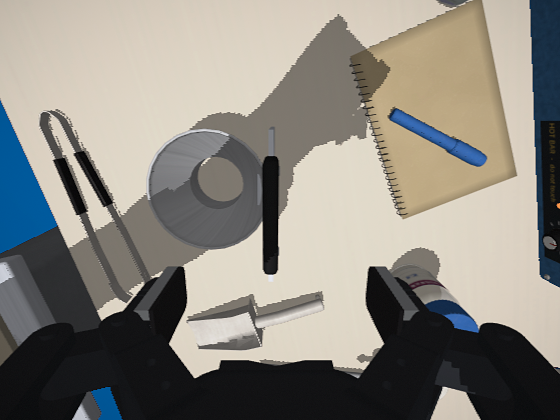

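The strip runs from (271,156) to (270,274), about 3 mm further along +y than the first fit, so I'm splitting the difference and grasping.

Call:
send_rows(series=[{"ax":0,"ay":0,"az":0,"dx":0.35,"dy":-0.2,"dz":4,"hand":0},{"ax":0,"ay":0,"az":0,"dx":0.35,"dy":-0.2,"dz":8,"hand":0},{"ax":0,"ay":0,"az":0,"dx":0.35,"dy":-0.2,"dz":10.5,"hand":0},{"ax":0,"ay":0,"az":0,"dx":0.35,"dy":-0.2,"dz":10.5,"hand":0},{"ax":0,"ay":0,"az":0,"dx":0.35,"dy":-0.2,"dz":10.5,"hand":0.5},{"ax":0,"ay":0,"az":0,"dx":0.35,"dy":-0.2,"dz":10.5,"hand":0.8},{"ax":0,"ay":0,"az":0,"dx":0.35,"dy":-0.2,"dz":10.5,"hand":1},{"ax":0,"ay":0,"az":0,"dx":0.35,"dy":-0.2,"dz":10.5,"hand":1},{"ax":0,"ay":0,"az":0,"dx":0.35,"dy":-0.2,"dz":10.5,"hand":1},{"ax":0,"ay":0,"az":0,"dx":0.35,"dy":-0.2,"dz":10.5,"hand":1}])

```text
clock: 3.7
eef_pos: [546.3, 195.7, 147.3]
tool_rot: [3.141, -0.001, 1.351]
force: [-1.4, 0.6, 5.8]
width: 11.0
gripper_force: 59.3
```

```bash
python3 - <<'E'
from h import *;from cell import *
s=read_state();print({k:s[k] for k in("clock","eef_pos","tool_rot","width","gripper_force","force")})
E
```

```text
{'clock': 3.7, 'eef_pos': array([546.30218955, 195.67066396, 147.30642692]), 'tool_rot': array([ 3.14132896e+00, -6.01562720e-04,  1.35082878e+00]), 'width': 11.025847413231244, 'gripper_force': 59.26222801208496, 'force': array([-1.42995378,  0.62947085,  5.82373958])}
```

Call:
send_rows(series=[{"ax":0,"ay":0,"az":0,"dx":0.35,"dy":0,"dz":-2,"hand":1},{"ax":0,"ay":0,"az":0,"dx":0,"dy":0,"dz":-5,"hand":1},{"ax":0,"ay":0,"az":0,"dx":0,"dy":0,"dz":-9,"hand":1},{"ax":0,"ay":0,"az":0,"dx":0,"dy":0,"dz":-13,"hand":1},{"ax":0,"ay":0,"az":0,"dx":0,"dy":0,"dz":-15,"hand":1},{"ax":0,"ay":0,"az":0,"dx":0,"dy":0,"dz":-15,"hand":1}])

```text
clock: 4.3
eef_pos: [547.8, 196.0, 299.2]
tool_rot: [3.136, -0.003, 1.351]
force: [0.9, -0.1, -3.5]
width: 10.9
gripper_force: 59.2
```

```bash
python3 - <<'E'
from h import *;from cell import *
get_image("top");s=read_state();print(s['force'],s['width'],s['gripper_force']);move([503.9,-184.4,291],1.236,s)
E
```

```text
[ 0.75616226 -0.09172564 -4.28370862] 11.148511019948884 59.207720160484314
d [-37.98   4.12   0.56] a [ 0.002 -0.001  0.115] from [546.6 195.2 296.8] [ 3.140e+00 -1.000e-03  1.351e+00]
```

Call:
send_rows(series=[{"ax":0,"ay":0,"az":0.01,"dx":-2,"dy":0.2,"dz":0,"hand":1},{"ax":0,"ay":0,"az":0.03,"dx":-6,"dy":0.6,"dz":0.1,"hand":1},{"ax":0,"ay":0,"az":0.05,"dx":-11,"dy":1.2,"dz":0.2,"hand":1},{"ax":0,"ay":0,"az":0.07,"dx":-16,"dy":1.8,"dz":0.3,"hand":1},{"ax":0,"ay":0,"az":0.08,"dx":-21,"dy":2.4,"dz":0.4,"hand":1},{"ax":0,"ay":0,"az":0.1,"dx":-26,"dy":2.9,"dz":0.5,"hand":1},{"ax":0,"ay":0,"az":0.11,"dx":-31,"dy":3.4,"dz":0.5,"hand":1},{"ax":0,"ay":0,"az":0.115,"dx":-35,"dy":3.9,"dz":0.5,"hand":1},{"ax":0,"ay":0,"az":0.115,"dx":-37.4,"dy":4.1,"dz":0.5,"hand":1},{"ax":0,"ay":0,"az":0.115,"dx":-38,"dy":4.1,"dz":0.5,"hand":1}])

```text
clock: 5.35
eef_pos: [500.9, -188.8, 288.6]
tool_rot: [-3.137, 0.002, 1.23]
force: [0.7, -0.6, -4.8]
width: 11.0
gripper_force: 59.2
```

```bash
python3 - <<'E'
from h import *;from cell import *
import pickle
get_image("top");get_image("wrist");out={}
for n in("scene","wrist"):out[n]=get_image(n)
s=read_state();print(s['eef_pos'],s['tool_rot'],s['clock'],s['width']);pickle.dump((out,s),open("v3.pkl","wb"))
S=out["scene"]["pixels"][:,:,::-1];W=out["wrist"]["pixels"][:,:,::-1]
x=np.array([.9444,-.3288,0]);y=np.array([.3288,.9444,0]);G=s['eef_pos']+[0,0,14];print(Cam(out["scene"]).proj(np.array([G-45*x*0+45*y+[0,0,-45],G-45*y+[0,0,-45]])))
u=lambda a:cv2.resize(a,(400,600),interpolation=cv2.INTER_CUBIC)
a=cv2.resize(S[110:230,295:375],None,fx=5,fy=5,interpolation=cv2.INTER_CUBIC);b=cv2.resize(W[80:380,180:380],None,fx=2,fy=2,interpolation=cv2.INTER_CUBIC)
cv2.imwrite("pics/v3.png",np.hstack([a,b]))
E
```

```text
[ 503.18670016 -182.61447742  290.24204896] [-3.13934332e+00 -1.40294489e-03  1.23786400e+00] 5.55 11.420743568837475
[[341.88848402 172.04898614]
 [368.30528506 162.55495356]]
```

View pics/v3.png

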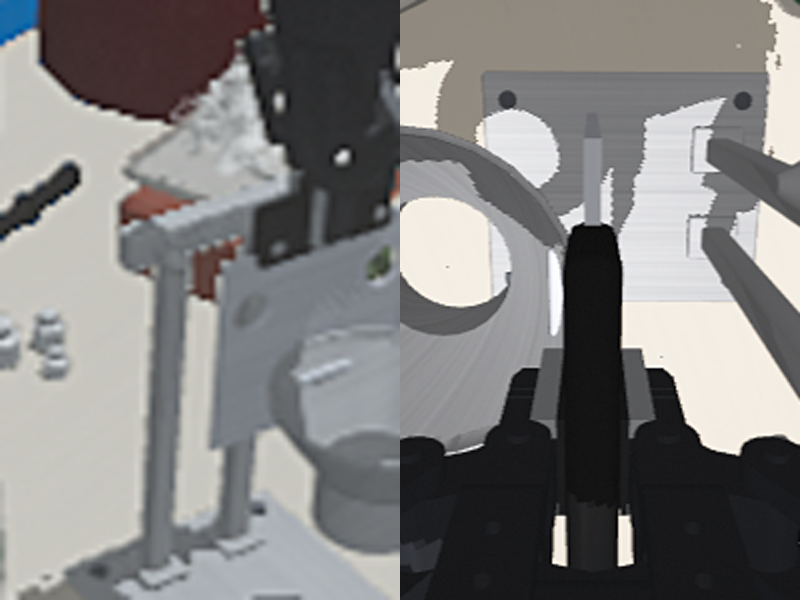

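In the scene view, the holes of the held plate are at crop (252,312) and (380,265). In the wrist view, the strip's +y end is at crop (593,227), upright and firmly held.

```bash
python3 - <<'E'
from h import *;from cell import *
import pickle
out,s=pickle.load(open("v3.pkl","rb"));S=Cam(out["scene"]);W=Cam(out["wrist"])
# TCP from forward: average several readings to beat noise
r=[]
for i in range(12): get_image("wrist"); q=read_state(); r.append(np.r_[q['eef_pos'],q['tool_rot'][2]])
r=np.array(r);print("tcp",r.mean(0),r.std(0));tcp=r.mean(0)
Rm=Ro.from_euler('z',tcp[3]-np.pi/2).as_matrix()
for dl in(-8,-6,-4,-2,0):
    f=lambda L:(np.array(L,float)+[0,dl,14])@Rm.T+tcp[:3]
    print(dl,"holes",S.proj(f([(-2,45,-45),(-2,-45,-45)])).round(1).tolist(),"strip end",W.proj(f([(0,45,18),(0,65,-10),(0,45,-18)])).round(1).tolist())
# pegs predicted in scene
p=np.array([570,-207.4,258]);Rs=Ro.from_euler('z',-.335).as_matrix();print("peg heads scene",S.proj(np.array([(-12,45,0),(-12,-45,0)])@Rs.T+p).round(1).tolist(),"bar left end",S.proj(np.array([(5.5,65,12),(5.5,65,-12)])@Rs.T+p).round(1).tolist())
E
```

```text
tcp [ 503.59803893 -183.65805271  291.24208994    1.23729694] [0.09184701 0.78139881 0.24596664 0.00111344]
-8 holes [[344.9, 171.0], [371.1, 161.5]] strip end [[274.5, 221.8], [274.9, 159.5], [275.1, 198.8]]
-6 holes [[344.3, 171.2], [370.6, 161.7]] strip end [[274.5, 216.7], [274.8, 155.0], [275.1, 194.8]]
-4 holes [[343.7, 171.4], [370.0, 161.9]] strip end [[274.5, 211.6], [274.8, 150.4], [275.1, 190.8]]
-2 holes [[343.1, 171.7], [369.4, 162.2]] strip end [[274.4, 206.5], [274.8, 145.8], [275.1, 186.7]]
0 holes [[342.5, 171.9], [368.9, 162.4]] strip end [[274.4, 201.3], [274.8, 141.1], [275.0, 182.6]]
peg heads scene [[329.5, 162.2], [355.4, 153.3]] bar left end [[320.2, 157.7], [319.8, 165.0]]
```

Call:
send_rows(series=[{"ax":0,"ay":0,"az":0,"dx":0,"dy":1.5,"dz":0,"hand":1},{"ax":0,"ay":0,"az":0,"dx":0,"dy":3,"dz":0,"hand":1},{"ax":0,"ay":0,"az":0,"dx":0,"dy":4,"dz":0,"hand":1},{"ax":0,"ay":0,"az":0,"dx":0,"dy":4.3,"dz":0,"hand":1},{"ax":0,"ay":0,"az":0,"dx":0,"dy":4.3,"dz":0,"hand":1}])

```text
clock: 6.65
eef_pos: [543.9, -198.7, 291.0]
tool_rot: [-3.141, -0.0, 1.236]
force: [-0.2, 0.2, -4.1]
width: 11.1
gripper_force: 59.2
```

```bash
python3 - <<'E'
from h import *;from cell import *
import pickle
for i in range(3):get_image("top")
out={n:get_image(n) for n in("scene","wrist")}
s=read_state();print(s['eef_pos'],s['tool_rot'],s['clock'],s['force']);pickle.dump((out,s),open("v4.pkl","wb"))
S=out["scene"]["pixels"][:,:,::-1];W=out["wrist"]["pixels"][:,:,::-1]
a=cv2.resize(S[130:190,300:380],None,fx=5,fy=5,interpolation=cv2.INTER_CUBIC);b=cv2.resize(W[100:300,240:373],None,fx=3,fy=3,interpolation=cv2.INTER_CUBIC)
a=np.vstack([a,np.zeros((300,400,3),np.uint8)]);cv2.imwrite("pics/v4.png",np.hstack([a,b]))
E
```

```text
[ 543.56030566 -198.62596069  291.4105628 ] [-3.14127695e+00  1.20699804e-04  1.23582797e+00] 6.9 [-0.66017882 -0.82519235 -2.53101484]
```

View pics/v4.png

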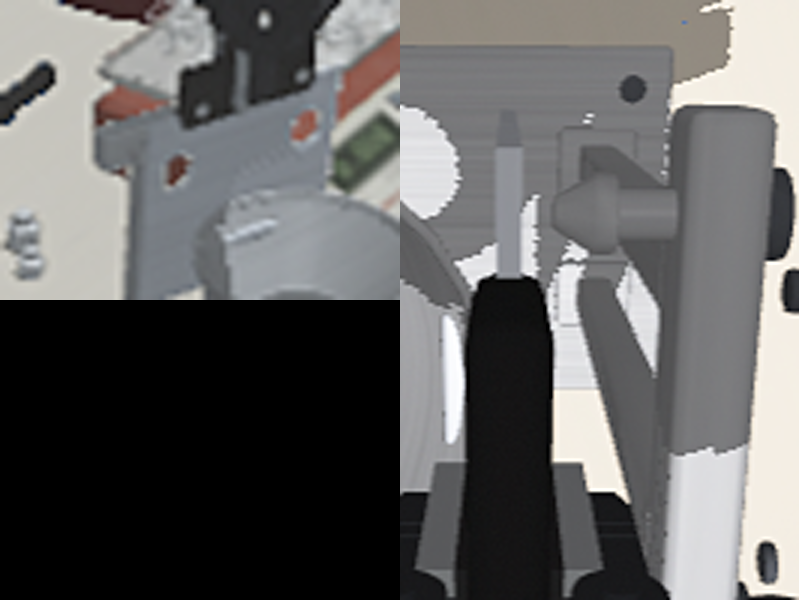

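The wrist view is decisive. The left peg's axis is at crop row 213 (tip column 552, bar column 678), the plate's top corner is at (509,147), and the strip end is at row 278.

```bash
python3 - <<'E'
from h import *;from cell import *
import pickle
out,_=pickle.load(open("v4.pkl","rb"));W=Cam(out["wrist"]);S=Cam(out["scene"])
r=[]
for i in range(8): get_image("top"); q=read_state(); r.append(np.r_[q['eef_pos'],q['tool_rot'][2]])
tcp=np.mean(r,0);print("tcp",tcp.round(3))
Rs=Ro.from_euler('z',tcp[3]-np.pi/2).as_matrix()
def at(x,y,z):
    q=np.array([(x-400+.5)/3-.5+240,(y+.5)/3-.5+100]);d=W.R.T@np.linalg.inv(W.K)@[*q,1];o=-W.R.T@W.t;P=o+d*(z-o[2])/d[2]
    return (Rs.T@(P-tcp[:3])).round(1)
print("in TCP frame (x stand, y, z):")
print("peg axis: tip",at(552,213,258),"shank mid",at(645,214,258+4),"bar front/junction",at(678,214,262))
print("bar top-front end",at(675,118,270),"bar back end",at(775,118,270))
g=tcp[2]+14
print("plate corner",at(509,147,g-10),"strip end low",at(509,278,g-10))
for dl in(-5,-3,-1):
    f=lambda L:(np.array(L,float)+[0,dl,14])@Rs.T+tcp[:3]
    print(dl,"scene holes",S.proj(f([(-2,45,-45),(-2,-45,-45)])).round(1).tolist())
E
```

```text
tcp [ 543.872 -198.747  291.423    1.236]
in TCP frame (x stand, y, z):
peg axis: tip [  9.1  46.1 -33.4] shank mid [ 26.4  46.5 -29.4] bar front/junction [ 32.6  46.5 -29.4]
bar top-front end [ 29.8  64.5 -21.4] bar back end [ 47.2  64.5 -21.4]
plate corner [ 0.9 61.7  4. ] strip end low [ 0.9 41.8  4. ]
-5 scene holes [[334.9, 163.8], [360.9, 154.8]]
-3 scene holes [[334.3, 164.0], [360.3, 155.0]]
-1 scene holes [[333.7, 164.2], [359.7, 155.2]]
```

Lateral correction needed is about +4.3 mm along the tool's x, so I'm correcting that and then easing onto the peg tips.

Call:
send_rows(series=[{"ax":0,"ay":0,"az":0,"dx":0.43,"dy":0,"dz":0,"hand":1},{"ax":0,"ay":0,"az":0,"dx":0.43,"dy":0,"dz":0,"hand":1},{"ax":0,"ay":0,"az":0,"dx":0.43,"dy":0.4,"dz":0,"hand":1},{"ax":0,"ay":0,"az":0,"dx":0.43,"dy":0.8,"dz":0,"hand":1},{"ax":0,"ay":0,"az":0,"dx":0.43,"dy":1.1,"dz":0,"hand":1},{"ax":0,"ay":0,"az":0,"dx":0.43,"dy":1.4,"dz":0,"hand":1},{"ax":0,"ay":0,"az":0,"dx":0.43,"dy":1.5,"dz":0,"hand":1},{"ax":0,"ay":0,"az":0,"dx":0.43,"dy":1.5,"dz":0,"hand":1}])

```text
clock: 8.1
eef_pos: [559.7, -199.7, 291.2]
tool_rot: [-3.141, -0.0, 1.236]
force: [0.9, -0.6, -3.4]
width: 11.2
gripper_force: 59.2
```

```bash
python3 - <<'E'
from h import *;from cell import *
import pickle
for i in range(2):get_image("top")
out={n:get_image(n) for n in("scene","wrist")}
s=read_state();print(s['eef_pos'],s['tool_rot'],s['clock'],s['force'],s['torque'])
S=out["scene"]["pixels"][:,:,::-1];W=out["wrist"]["pixels"][:,:,::-1]
pickle.dump((out,s),open("v5.pkl","wb"))
a=cv2.resize(S[130:190,300:380],None,fx=5,fy=5,interpolation=cv2.INTER_CUBIC);b=cv2.resize(W[100:300,240:373],None,fx=3,fy=3,interpolation=cv2.INTER_CUBIC)
a=np.vstack([a,np.zeros((300,400,3),np.uint8)]);cv2.imwrite("pics/v5.png",np.hstack([a,b]))
E
```

```text
[ 559.47638858 -199.58929175  291.32595091] [-3.14143214e+00  6.94693714e-06  1.23578122e+00] 8.3 [-0.40579362  0.15714055 -2.56347074] [-0.03737435 -0.18005143 -0.04713263]
```

View pics/v5.png

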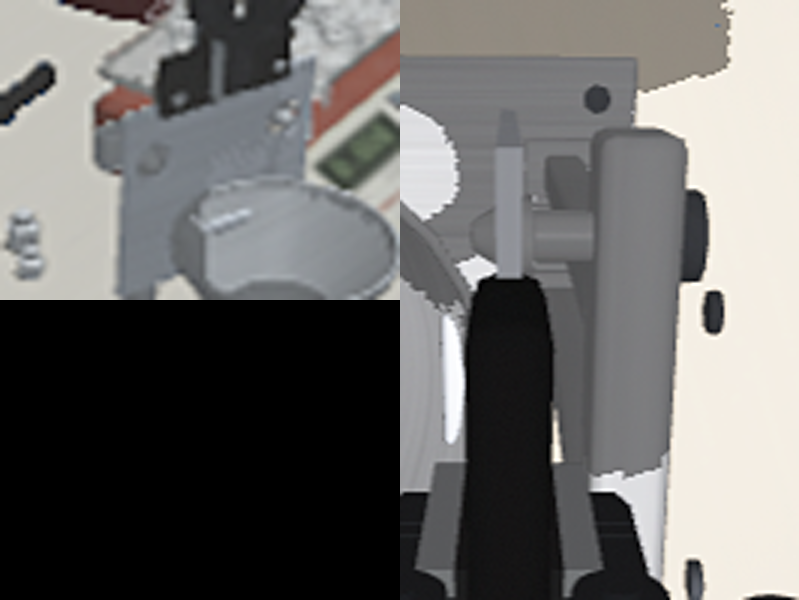

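Both peg tips have entered the holes (the left at crop (155,157), the right at (285,115)) with no contact force, so I'm continuing to mid-shank.

Call:
send_rows(series=[{"ax":0,"ay":0,"az":0,"dx":0,"dy":0.3,"dz":0,"hand":1},{"ax":0,"ay":0,"az":0,"dx":0,"dy":0.6,"dz":0,"hand":1},{"ax":0,"ay":0,"az":0,"dx":0,"dy":0.9,"dz":0,"hand":1},{"ax":0,"ay":0,"az":0,"dx":0,"dy":1.05,"dz":0,"hand":1},{"ax":0,"ay":0,"az":0,"dx":0,"dy":1.05,"dz":0,"hand":1},{"ax":0,"ay":0,"az":0,"dx":0,"dy":1.05,"dz":0,"hand":1}])

```text
clock: 8.9
eef_pos: [569.5, -203.0, 291.2]
tool_rot: [-3.141, -0.0, 1.236]
force: [-0.6, -0.0, -3.6]
width: 11.1
gripper_force: 59.2
```

```bash
python3 - <<'E'
from h import *;from cell import *
r=[];F=[]
for i in range(6): get_image("top"); q=read_state(); r.append(q['eef_pos']);F.append(q['force'])
t=np.mean(r,0);d=t-[543.872,-198.747,291.423];print(t,"along x,y",d@[.9444,-.3288,0],d@[.3288,.9444,0],np.mean(F,0),q['torque'])
E
```

```text
[ 569.44296198 -203.06361456  291.32122912] along x,y 25.568519361558938 4.331121510390303 [ 0.06484099  0.09981627 -3.66337014] [-0.05096526 -0.18436548 -0.00134066]
```

Call:
send_rows(series=[{"ax":0,"ay":0,"az":0,"dx":0,"dy":0,"dz":0.2,"hand":1},{"ax":0,"ay":0,"az":0,"dx":0,"dy":0,"dz":0.4,"hand":1},{"ax":0,"ay":0,"az":0,"dx":0,"dy":0,"dz":0.5,"hand":1},{"ax":0,"ay":0,"az":0,"dx":0,"dy":0,"dz":0.5,"hand":1}])

```text
clock: 9.6
eef_pos: [569.4, -203.1, 286.0]
tool_rot: [-3.141, -0.0, 1.236]
force: [-0.5, -0.3, -3.9]
width: 11.4
gripper_force: 59.2
```

Call:
send_rows(series=[{"ax":0,"ay":0,"az":0,"dx":0,"dy":0,"dz":0.1,"hand":1},{"ax":0,"ay":0,"az":0,"dx":0,"dy":0,"dz":0.15,"hand":1},{"ax":0,"ay":0,"az":0,"dx":0,"dy":0,"dz":0.15,"hand":1}])

```text
clock: 9.9
eef_pos: [569.5, -203.1, 284.8]
tool_rot: [-3.142, -0.0, 1.236]
force: [-0.8, 1.0, -3.9]
width: 11.0
gripper_force: 59.2
```

Call:
send_rows(series=[{"ax":0,"ay":0,"az":0,"dx":0,"dy":0,"dz":0.1,"hand":1},{"ax":0,"ay":0,"az":0,"dx":0,"dy":0,"dz":0.1,"hand":1},{"ax":0,"ay":0,"az":0,"dx":0,"dy":0,"dz":0.1,"hand":1}])

```text
clock: 10.2
eef_pos: [569.7, -203.1, 284.5]
tool_rot: [3.141, 0.0, 1.236]
force: [-1.5, 0.0, 2.2]
width: 11.0
gripper_force: 60.1
```

Call:
send_rows(series=[{"ax":0,"ay":0,"az":0,"dx":0,"dy":0,"dz":0.1,"hand":1},{"ax":0,"ay":0,"az":0,"dx":0,"dy":0,"dz":0.1,"hand":1},{"ax":0,"ay":0,"az":0,"dx":0,"dy":0,"dz":0.1,"hand":1}])

```text
clock: 10.5
eef_pos: [569.7, -203.1, 284.3]
tool_rot: [3.14, 0.0, 1.236]
force: [-1.8, 1.2, 7.6]
width: 11.2
gripper_force: 61.1
```

Contact at the expected depth (about 7 mm down), so I'm releasing and retreating upward.

Call:
send_rows(series=[{"ax":0,"ay":0,"az":0,"dx":0,"dy":0,"dz":0,"hand":0.7},{"ax":0,"ay":0,"az":0,"dx":0,"dy":0,"dz":0,"hand":0.5},{"ax":0,"ay":0,"az":0,"dx":0,"dy":0,"dz":0,"hand":0.4},{"ax":0,"ay":0,"az":0,"dx":0,"dy":0,"dz":0,"hand":0.4},{"ax":0,"ay":0,"az":0,"dx":0,"dy":0,"dz":-1,"hand":0.4},{"ax":0,"ay":0,"az":0,"dx":0,"dy":0,"dz":-4,"hand":0.4},{"ax":0,"ay":0,"az":0,"dx":0,"dy":0,"dz":-8,"hand":0.4},{"ax":0,"ay":0,"az":0,"dx":0,"dy":0,"dz":-12,"hand":0.4},{"ax":0,"ay":0,"az":0,"dx":0,"dy":0,"dz":-12,"hand":0.4},{"ax":0,"ay":0,"az":0,"dx":0,"dy":0,"dz":-12,"hand":0.4}])

```text
clock: 11.5
eef_pos: [569.9, -203.1, 404.3]
tool_rot: [3.139, -0.0, 1.236]
force: [-0.2, 1.2, -0.9]
width: 51.2
gripper_force: 0.0
```

```bash
python3 - <<'E'
from h import *;from cell import *
get_image("top");out={n:get_image(n) for n in("scene","wrist")}
s=read_state();print(s['eef_pos'],s['clock'],s['force'],s['width'])
S=out["scene"]["pixels"][:,:,::-1];W=out["wrist"]["pixels"][:,:,::-1]
a=cv2.resize(S[130:250,290:370],None,fx=5,fy=5,interpolation=cv2.INTER_CUBIC);b=cv2.resize(W[60:360,190:390],None,fx=2,fy=2,interpolation=cv2.INTER_CUBIC)
cv2.imwrite("pics/v6.png",np.hstack([a,b]))
E
```

```text
[ 568.80572897 -203.0399108   401.59355146] 11.65 [-0.87114962 -0.75636085 -0.72757658] 51.43482360549733
```

View pics/v6.png

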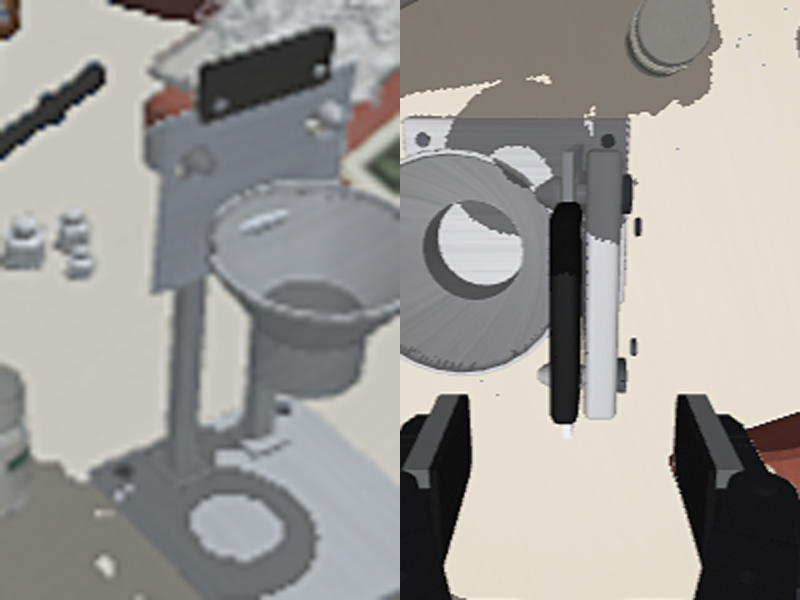

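Both peg heads stick out in front of the plate (scene crop (195,160) and (325,118)), the funnel hangs upright and the gripper is clear. I'm letting it settle briefly, then handing in.

Call:
send_rows(series=[{"ax":0,"ay":0,"az":0,"dx":0,"dy":0,"dz":0,"hand":0.4},{"ax":0,"ay":0,"az":0,"dx":0,"dy":0,"dz":0,"hand":0.4},{"ax":0,"ay":0,"az":0,"dx":0,"dy":0,"dz":0,"hand":0.4},{"ax":0,"ay":0,"az":0,"dx":0,"dy":0,"dz":0,"hand":0.4},{"ax":0,"ay":0,"az":0,"dx":0,"dy":0,"dz":0,"hand":0.4},{"ax":0,"ay":0,"az":0,"dx":0,"dy":0,"dz":0,"hand":0.4},{"ax":0,"ay":0,"az":0,"dx":0,"dy":0,"dz":0,"hand":0.4},{"ax":0,"ay":0,"az":0,"dx":0,"dy":0,"dz":0,"hand":0.4},{"ax":0,"ay":0,"az":0,"dx":0,"dy":0,"dz":0,"hand":0.4},{"ax":0,"ay":0,"az":0,"dx":0,"dy":0,"dz":0,"hand":0.4}])

```text
clock: 12.65
eef_pos: [569.5, -203.1, 402.8]
tool_rot: [3.142, -0.0, 1.236]
force: [0.1, -0.2, 0.3]
width: 51.4
gripper_force: 0.0
```

```bash
python3 -c "
from cell import *
print(finish_job())"
```

```text
the job is handed in; nothing more can be done
None
```

The last pictures show the funnel hanging upright on both pegs behind their heads, with the gripper clear and the path kept well away from the jars and scoop; I handed the job in at about 12.7 s, and no verdict was returned.

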